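Make up one face-shield kit

TASK

Make up one face-shield kit in the grey kit tray: the long bar goes lengthwise in the long pocket, the U-shaped visor clip in the square pocket, and in the round pocket the spacer ring with the large ratchet knob standing centred on top of it. Every part lies flat on what is under it, inside its pocket and the same way up as it lies now, and is then let go. Leave the look-alikes (the short bar, the small knob and the closed strap loop) where they are on the desk.

Things in the scene. Friction and masses are not known exactly. Their poses are not given: they have to be found in the camera images.
- long_bar: long browband bar, to be packed: straight white plastic bar 84 mm long (its x axis), 20 mm wide (y), 24 mm high, thin dark line along its top and a steel dot at each end, 45 g. It lies flat on the table, at any yaw; 'this way up' means z up. Origin: centre of the underside; z up.
- short_bar: short bar, NOT for this kit: the same section (20 mm wide, 24 mm high) but only 54 mm long (x). Among the loose parts stand a jar, a small carton and a stamp (unlisted, under 60 mm high); neighbours are at least 90 mm apart, centre to centre. Origin: centre of the underside; z up.
- spacer_ring: aluminium spacer ring, to be packed: outside diameter 46 mm, hole 24 mm, 18 mm high, flat faces, the only loose ring, 50 g. It lies flat on the table, at any yaw; 'this way up' means z up. Origin: centre of the underside; z up.
- large_knob: large ratchet knob, to be packed: white ribbed plastic disc of diameter 44 mm, 26 mm high, flat underside, black cap with a steel dot in the middle of its top, 45 g. It lies flat on the table, at any yaw; 'this way up' means z up. Origin: centre of the underside; z up.
- small_knob: small ratchet knob, NOT for this kit: the same look and height (26 mm) but diameter 28 mm. Origin: centre of the underside; z up.
- open_clip: U-shaped visor clip, to be packed: white plastic, seen from above a square U 54 mm long (x) by 46 mm wide (y), 22 mm high; the back of the U is at -x, 9 mm thick, the two straight legs, 8 mm thick, run along x at y = -19 and +19 mm and the open side faces +x. 30 g. It lies flat on the table, at any yaw; 'this way up' means z up. Origin: centre of the outline's underside; z up.
- closed_loop: strap loop, NOT for this kit: white plastic, the same 54 x 46 x 22 mm outline as the visor clip, but closed on all four sides, a rectangular frame with a hole in the middle. Origin: centre of the underside; z up.
- trough: long rectangular pocket of the kit tray, black plastic, outside 130 mm (x) by 52 mm (y), inside 124 x 46 mm; for the long bar, lying lengthwise (along x). Fixed on the grey tray board, 6 mm above the table (the origin's height). Floor 3 mm thick: a part in it rests 9 mm above the table. Wall 3 mm thick, rim 14 mm above the table. Origin: centre of its underside; z up.
- dish: round pocket of the kit tray, black plastic, outside diameter 78 mm, inside diameter 72 mm; for the spacer ring with the large knob on top of it. Fixed on the grey tray board, 6 mm above the table (the origin's height). Floor 3 mm thick: a part in it rests 9 mm above the table. Wall 3 mm thick, rim 14 mm above the table. Origin: centre of its underside; z up.
- bin: square pocket of the kit tray, black plastic, outside 86 x 86 mm, inside 80 x 80 mm; for the visor clip. The pockets stand in a row 97 mm apart, in any order. Fixed on the grey tray board, 6 mm above the table (the origin's height). Floor 3 mm thick: a part in it rests 9 mm above the table. Wall 3 mm thick, rim 14 mm above the table. Origin: centre of its underside; z up.
Mind the look-alikes: they are no part of the job. Leave any red or yellow look-alike of the large_knob alone. Leave any purple look-alike of the long_bar alone.

How it is judged (in metres and radians):
At the end, for the whole second after the job is handed in: Bar in long pocket (22 mm lengthwise, 15 across, 0.35 rad); ring in round pocket (15 mm); knob on ring (centres 12 mm); clip in square pocket (23 mm in x, y); all flat (2.5 mm, 0.12 rad), this way up, at rest. Short bar, small knob, loop within 25 mm of their starts (x of long_bar in the frame of trough between -0.022 and 0.022 m and y of long_bar in the frame of trough between -0.015 and 0.015 m and z of long_bar in the frame of trough between 0 and 0.0055 m and angle between the x axis of long_bar and the x axis of trough, either way round below 0.35 rad and horizontal distance between spacer_ring and dish below 0.015 m and z of spacer_ring in the frame of dish between 0 and 0.0055 m and horizontal distance between large_knob and spacer_ring below 0.012 m and z of large_knob in the frame of spacer_ring between 0.0155 and 0.0205 m and x of open_clip in the frame of bin between -0.023 and 0.023 m and y of open_clip in the frame of bin between -0.023 and 0.023 m and z of open_clip in the frame of bin between 0 and 0.0055 m and angle between each of long_bar, spacer_ring, large_knob, open_clip's own z axis and vertical below 0.12 rad and linear speed of each of long_bar, spacer_ring, large_knob, open_clip below 0.02 m/s and distance of each of short_bar, small_knob, closed_loop from where it was at the start of the episode below 0.025 m); the robot touches nothing.
It fails at once if the short bar, which does not belong in the kit, was moved from its place (more than 25 mm) (distance of short_bar from where it was at the start of the episode above 0.025 m).
It fails at once if the small knob, which does not belong in the kit, was moved from its place (more than 25 mm) (distance of small_knob from where it was at the start of the episode above 0.025 m).
It fails at once if the closed loop, which does not belong in the kit, was moved from its place (more than 25 mm) (distance of closed_loop from where it was at the start of the episode above 0.025 m).
It also fails if it takes over 102 s, if anything falls off the work surface, if the arm or the gripper's body presses on something with over 40 N, if the wrist force passes 120 N, or if a joint passes its speed limit or range.

ROBOT

A 6-joint arm with a two-finger parallel gripper is mounted at the origin on the work surface. World frame = base frame: x ahead of the robot, y to its left, z up, the work surface at z = 0. Lengths are in m, angles in degrees, forces in N, time in s.
With the tool pointing down it reaches from about 0.25 to 0.725 m from the base axis. Payload 9.7 kg.
Tool frame: the origin (TCP) lies at the very end of the fingers, on their centre line; the grasp point (between the pads) lies 19 mm behind it; z points along the fingers, y is the direction in which the jaws open and shut (so a half turn about z gives the same grasp; the last joint's range is limited). The gripper opens to 85 mm and grips with 20 to 120 N. Pads are 22 mm wide; open, the fingers measure 114 mm over their backs; the gripper's body (76 mm by 85 mm) begins 54 mm behind the grasp point. The pads swing forward as they close: fully open they stand 13 mm farther back than shut.
Start: joints at [65.947, 4.979, 10.078, 95.1, 0, 90], TCP at [0.224, 0.502, 0.231] pointing down, gripper open.
Joint ranges: [-179.16, 179.16], [-48.56, 103.87], [-65.8, 70.77], [-126.05, 130.52], [-82.76, 87.17], [-180, 180]. Speed limits (degrees/s): [127.2, 127.2, 147.25, 180, 180, 180].

INTERFACE

Orientations are given as [roll, pitch, yaw] about the fixed x, y, z axes, in that order (R = Rz(yaw) Ry(pitch) Rx(roll)).
In Python, from workcell import bot gives the robot as it stands.
- The arm moves only by the shell command python3 -m pendant 'ROWS' [FORCE]. ROWS is JSON, a list that holds one entry, the list of rows, each a list of 7 numbers: the shift along the tool's x, y, z in cm, then the turn, a rotation vector about the tool's x, y, z in rad, then the opening in per cent of the stroke, from 0 (shut) to 100 (fully open). In form: [[[dx, dy, dz, ax, ay, az, gripper], ...]]. A call has 1 to 5 rows; each row shifts and turns the pose as measured when the row begins, along the tool's axes as they then stand; what a row does not reach is not made up. A row lasts 1/12 s, in which the tool goes at most 41.7 mm and 7.16 degrees, less where a joint would pass 70% of its speed; a pose out of reach is approached as far as the arm can. A call with a gripper value outside its range is refused whole. The fingers move at their own pace and stop on an object; FORCE is the grip in N (left out, the last holds). Time passes only in rows, so rows that do not move let the fingers close. It gives the time, the measured TCP pose, the force and the opening at its end, in the units of the state.
- bot.get_obs(): the state, without advancing time (a new reading comes with each control period).
- bot.camera(name): name is "scene" or "top"; returns the picture (400x640x3 uint8, red, green, blue); there is no depth.
- bot.get_calibration(name): a dict with "intrinsics" (3x3 intrinsics, pixels), "D" ([k1, k2, p1, p2, k3] as OpenCV has them; the pictures are not rectified), "pose" (4x4, takes a point from camera to world coordinates). Camera axes: x right, y down, z forward; pixel columns grow to the right and rows downward; lengths in m; the calibration is good to about 2 mm. A picture is of the moment at which its call begins. get_calibration takes no time and is no camera call.
- bot.job_done(): hands the job in, once; it reports no verdict.
Trained networks look in the newest picture that a camera, given by its name, has taken for a name from the list of things; names that differ only in an ending like _2 or _b are one class to them, and where a whole thing is asked for, a point or a joint stands for the part that bears it (a point fixed in the world has none). Each returns a list of dicts, best first, with "confidence" (0 to 1); they miss things now and then, are a little off and sometimes report something else, mostly with a low value. They report only what shows in the picture. A call takes as long as a camera call. They do not tell look-alikes from the thing itself.
- bot.masks_of(camera, thing): "pixels" (400x640 bool, what is visible of it) and "extent" ([left, top, right, bottom] in pixels, round what is visible of it).
- bot.mark_of(camera, thing): "uv" ([column, row] in pixels: a listed point, or the origin of a listed thing).
The state is a dict: "time": time; "q": joint angles; "qd": joint speeds; "joint_efforts": joint torques, N m; "ee_pos": TCP position; "tcp_rot": TCP orientation; "wrist_force": force on the tool from outside, world axes, zero at the start; "torque": the same for the moment, N m; "opening": finger opening in m.
Only numpy, scipy, OpenCV 4.12 (cv2) and the standard library are available. Lean on these libraries where they do the work, as an engineer would, in place of code of your own. Each camera call takes 0.05 s, during which the arm holds its last target. There are 200 camera calls.

## Working session

There is one attempt and no reset: what is moved stays moved. The work goes in short steps, Python scripts to look and compute and a shell command to move; the robot and the scene stay as the last step left them, time stands still between calls to the robot, and variables do not carry over. Pictures are saved under pics/ and viewed, about 12 in all and at most 16, crops included, and the job is handed in when it is done.

```bash
ls; mkdir -p pics; python3 - <<'E'
from workcell import bot
import cv2
for n in("top","scene"):
    im=bot.camera(n); cv2.imwrite(f"pics/{n}0.png",im[:,:,::-1])
    c=bot.get_calibration(n); print(n,c)
print(bot.get_obs())
E
```

```text
pics
top {'intrinsics': array([[511.67426266,   0.        , 313.23218411],
       [  0.        , 511.67426266, 199.19122806],
       [  0.        ,   0.        ,   1.        ]]), 'D': array([-0.09492357,  0.        ,  0.        ,  0.        ,  0.        ]), 'pose': array([[-0.00709733, -0.98952521,  0.14418558,  0.38216715],
       [-0.99996255,  0.0063091 , -0.00592322, -0.02470941],
       [ 0.0049515 , -0.14422222, -0.98953294,  1.3596775 ],
       [ 0.        ,  0.        ,  0.        ,  1.        ]])}
scene {'intrinsics': array([[518.22036175,   0.        , 318.49404454],
       [  0.        , 518.22036175, 201.10207728],
       [  0.        ,   0.        ,   1.        ]]), 'D': array([-0.0873625,  0.       ,  0.       ,  0.       ,  0.       ]), 'pose': array([[ 0.52060185,  0.58724099, -0.61977555,  1.29631142],
       [ 0.8537177 , -0.34798184,  0.38739479, -0.47319939],
       [ 0.01182346, -0.73079181, -0.68249801,  0.85610494],
       [ 0.        ,  0.        ,  0.        ,  1.        ]])}
{'time': 0.1, 'q': array([ 6.59466342e+01,  5.00741105e+00,  1.00399848e+01,  9.50999370e+01,
       -3.78401519e-04,  8.99981354e+01]), 'qd': array([ 0.03276773, -0.08012785,  0.09657561,  0.01888042, -0.10712906,
        0.07163247]), 'joint_efforts': array([-7.74027612e-04, -5.21562159e+01,  4.65654480e+01,  1.59992371e-02,
       -9.36408173e-05, -1.09318123e-06]), 'ee_pos': array([0.22409193, 0.50205508, 0.230668  ]), 'tcp_rot': array([-1.79932637e+02,  3.76209039e-04,  1.55948499e+02]), 'wrist_force': array([-0.28676802, -0.0055264 ,  0.04604972]), 'torque': array([ 0.01649254, -0.07313878,  0.01891156]), 'opening': 0.08527905353096055}
```

View pics/top0.png

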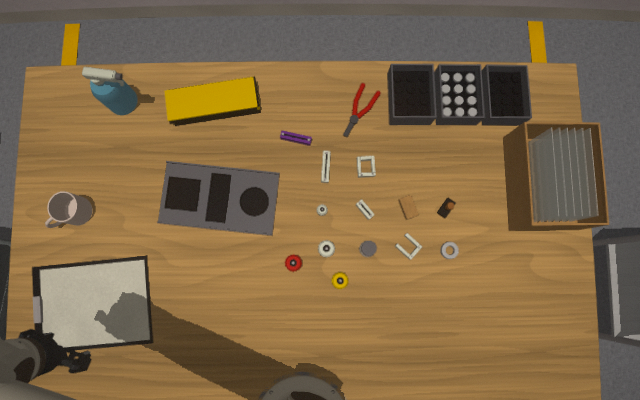

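View pics/scene0.png

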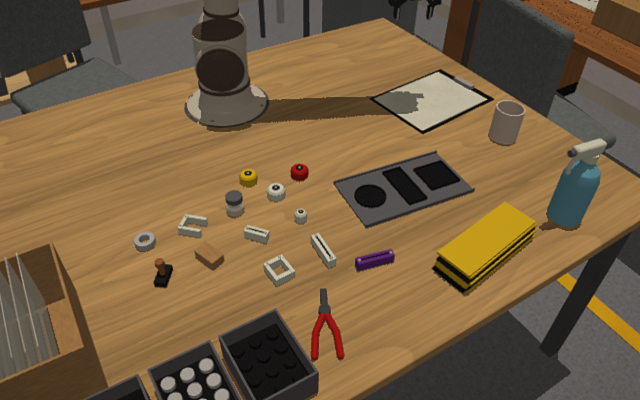

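Candidates in the top picture:
- **Long bar:** white bar at (325,166). The look-alikes are the short bar (365,209) and the purple bar (296,137).
- **Large knob:** (326,248). The look-alikes are the small knob (322,210), the red knob (293,263) and the yellow knob (340,280).
- **Clip:** the open U at (409,246). The look-alike is the closed loop (367,166).
- **Ring:** (450,250). The grey jar is at (369,248).
- **Pockets:** bin (183,194), trough (217,197) and dish (254,201).

I'll fit poses from the masks in both cameras.

```bash
cat > h.py <<'E'
import numpy as np, cv2, json
from scipy.optimize import minimize
from workcell import bot
CAL={n:bot.get_calibration(n) for n in("top","scene")}
def proj(cam,P):
    c=CAL[cam]; T=np.linalg.inv(c["pose"])
    return cv2.projectPoints(np.asarray(P,float),cv2.Rodrigues(T[:3,:3])[0],T[:3,3],c["intrinsics"],c["D"])[0][:,0]
def unproj(cam,uv,z):
    c=CAL[cam]; p=cv2.undistortPoints(np.array([[uv]],float),c["intrinsics"],c["D"])[0,0]
    d=c["pose"][:3,:3]@[*p,1]; o=c["pose"][:3,3]; return o+d*(z-o[2])/d[2]
def box(x0,x1,y0,y1): return np.array([[x0,y0],[x1,y0],[x1,y1],[x0,y1]])
def disc(r): a=np.linspace(0,2*np.pi,32,endpoint=False); return r*np.c_[np.cos(a),np.sin(a)]
M={ # prisms, z0, z1, round
"long_bar":([box(-.042,.042,-.01,.01)],0,.024),"large_knob":([disc(.022)],0,.026),
"spacer_ring":([disc(.023)],0,.018),
"open_clip":([box(-.027,-.018,-.023,.023),box(-.027,.027,-.023,-.015),box(-.027,.027,.015,.023)],0,.022),
"trough":([box(-.065,.065,-.026,.026)],.006,.014),"dish":([disc(.039)],.006,.014),"bin":([box(-.043,.043,-.043,.043)],.006,.014)}
def render(cam,name,x,y,a,zoff=0):
    pr,z0,z1=M[name]; im=np.zeros((400*4,640*4),np.uint8); R=np.array([[np.cos(a),-np.sin(a)],[np.sin(a),np.cos(a)]])
    for p in pr:
        q=p@R.T+[x,y]
        P=np.r_[np.c_[q,np.full(len(q),z0+zoff)],np.c_[q,np.full(len(q),z1+zoff)]]
        uv=proj(cam,P); cv2.fillConvexPoly(im,cv2.convexHull(((uv+.5)*4).astype(np.float32)).round().astype(np.int32),255)
    return im
def mask(cam,name,exp):
    best=None
    for d in bot.masks_of(cam,name):
        v,u=np.nonzero(d["pixels"])
        if len(u)==0: continue
        e=np.hypot(u.mean()-exp[0],v.mean()-exp[1])
        if best is None or e<best[0]: best=(e,d)
    if best is None or best[0]>12: return None
    m=best[1]["pixels"].astype(np.uint8)
    if name in("spacer_ring","dish","trough","bin"):
        cs=cv2.findContours(m,cv2.RETR_EXTERNAL,cv2.CHAIN_APPROX_NONE)[0]; cv2.drawContours(m,cs,-1,1,-1)
    return m
def fit(name,masks,zoff=0,yaws=None):
    crop={}; 
    for c,m in masks.items():
        v,u=np.nonzero(m); s=(slice(max(0,(v.min()-10)*4),(v.max()+10)*4),slice(max(0,(u.min()-10)*4),(u.max()+10)*4))
        b=lambda i:cv2.GaussianBlur(i,(0,0),5).astype(np.float32)/255
        crop[c]=(s,b(cv2.resize(m*255,None,fx=4,fy=4,interpolation=cv2.INTER_NEAREST)[s]),b)
    def cost(p): 
        return sum(float(((b(render(c,name,p[0]/100,p[1]/100,p[2],zoff)[s])-t)**2).sum()/t.sum()) for c,(s,t,b) in crop.items())
    c=next(iter(masks)); v,u=np.nonzero(masks[c]); z=M[name][2]*.6+zoff; x0=unproj(c,(u.mean(),v.mean()),z)[:2]*100
    rnd=name in("large_knob","spacer_ring","dish")
    ys=[0] if rnd else (yaws if yaws is not None else np.arange(0,2*np.pi if name=="open_clip" else np.pi,np.pi/12))
    k=sorted(ys,key=lambda a:cost([*x0,a]))[:2]
    r=min((minimize(cost,[*x0,a],method="Nelder-Mead",options=dict(initial_simplex=[[*x0,a],[x0[0]+.6,x0[1],a],[x0[0],x0[1]+.6,a],[*x0,a+.2]],xatol=.01,fatol=1e-4,maxiter=120)) for a in k),key=lambda r:r.fun)
    return r.x[0]/100,r.x[1]/100,np.degrees(r.x[2]),r.fun
def go(x,y,z,yaw):
    "shift in tool axes (cm) and az (rad) to reach x,y,z,yaw (yaw folded to half turns)"
    o=bot.get_obs(); from scipy.spatial.transform import Rotation as Ro
    R=Ro.from_euler("xyz",o["tcp_rot"],degrees=True); d=R.inv().apply(np.array([x,y,z])-o["ee_pos"])*100
    dy=(yaw-o["tcp_rot"][2]+90)%180-90
    w=(R.inv()*Ro.from_euler("xyz",[180,0,o["tcp_rot"][2]+dy],degrees=True)).as_rotvec()
    print("t",round(o["time"],2),"pos",o["ee_pos"].round(4),"rot",o["tcp_rot"].round(1),"q",o["q"].round(0),"op",round(o["opening"],4),"| shift cm",d.round(2),"rotvec",w.round(3))
E
cat > m.py <<'E'
from h import *
E0={"long_bar":((325,166),(323,250)),"large_knob":((326,248),(276,191)),"spacer_ring":((450,250),(145,241)),"open_clip":((409,246),(192,226)),
"trough":((217,197),(405,185)),"dish":((254,201),(370,196)),"bin":((183,194),(437,175))}
out={}
for n,(a,b) in E0.items():
    ms={c:m for c,e in(("top",a),("scene",b)) if (m:=mask(c,n,e)) is not None}
    for k in list(ms): print(n,k,np.round(fit(n,{k:ms[k]}),4))
    if ms: out[n]=fit(n,ms); print(n,"both",np.round(out[n],4))
json.dump(out,open("p.json","w"))
im=bot.camera("top")[120:300,150:480,::-1]; cv2.imwrite("pics/crop1.png",cv2.resize(im,None,fx=2.4,fy=2.4,interpolation=cv2.INTER_CUBIC))
E
time python3 m.py
```

```text
long_bar top [ 0.6694 -0.0664 -5.235   0.0247]
long_bar scene [ 6.661000e-01 -6.660000e-02  1.755936e+02  2.700000e-03]
long_bar both [ 6.680000e-01 -6.630000e-02  1.748487e+02  3.510000e-02]
large_knob top [ 0.4475 -0.0658 -0.777   0.0085]
large_knob scene [ 0.4506 -0.0692 -3.6515  0.036 ]
large_knob both [ 0.4479 -0.0672  0.963   0.0694]
spacer_ring top [ 4.4090e-01 -3.9240e-01  9.0154e+00  6.3000e-03]
spacer_ring scene [ 0.4409 -0.391   4.4092  0.0631]
spacer_ring both [ 0.441  -0.3919  8.1357  0.0765]
open_clip top [ 4.52100e-01 -2.80700e-01  4.86343e+01  4.72000e-02]
open_clip scene [ 0.4503 -0.2827 47.308   0.0649]
open_clip both [ 0.4523 -0.2813 49.0751  0.1303]
trough scene [ 0.5821  0.2219 -9.7522  0.0271]
trough both [ 0.5821  0.2219 -9.7522  0.0271]
dish scene [0.5739 0.1228 6.6796 0.0068]
dish both [0.5739 0.1228 6.6796 0.0068]
bin top [ 5.9620e-01  3.1960e-01 -6.4158e+00  1.9000e-03]
bin scene [ 0.5966  0.3168 -5.7933  0.0061]
bin both [ 0.5968  0.3184 -5.87    0.0132]
real	0m11.918s
user	0m15.690s
sys	0m6.472s
```

View pics/crop1.png

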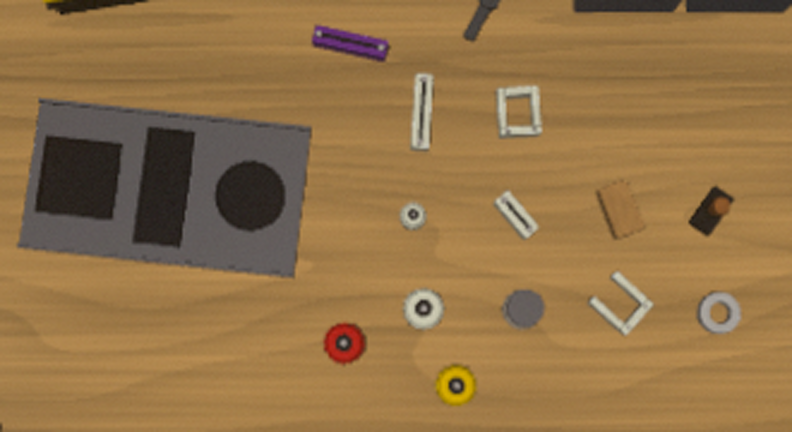

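```bash
python3 -c "
from h import *
go(.4410,-.3919,.15,90)
go(.451,-.2812,.15,49)"
python3 -m pendant '[[[0,0,-2,0,0,0,100],[0,0,0,0,0,-0.12,100]]]' 40; python3 -c "
from h import *
go(.4410,-.3919,.15,90)"
```

```text
t 0.85 pos [0.2241 0.5022 0.2313] rot [180.    0.  155.9] q [66.  5. 10. 95. -0. 90.] op 0.0856 | shift cm [-56.24 -72.81   8.13] rotvec [0.    0.    1.151]
t 0.85 pos [0.2241 0.5022 0.2313] rot [180.    0.  155.9] q [66.  5. 10. 95. -0. 90.] op 0.0856 | shift cm [-52.65 -62.3    8.13] rotvec [-0.     0.    -1.275]
time: 1.02
ee_pos: [0.224, 0.5018, 0.2513]
tcp_rot: [-179.9, -0.0, 162.7]
wrist_force: [0.9, 0.6, 1.0]
opening: 0.0854
t 1.02 pos [0.224  0.5018 0.2513] rot [-179.9   -0.   162.7] q [66.  6. 13. 97. -0. 83.] op 0.0854 | shift cm [-47.28 -78.87  10.23] rotvec [-1.000e-03  1.000e-03  1.269e+00]
```

The crop shows the white long bar at (422,112), the white large knob at (424,309), and the U clip at (622,303), opening up-left (fit yaw about 49°). The ring is at (720,313). The black pockets are at (79,177), (165,187) and (250,196). The choices hold, so I start with the bar.

```bash

python3 -m pendant '[[[0,0,0,0,0,0.122,50],[0,0,0,0,0,0.122,50],[0,0,0,0,0,0.122,50],[0,0,0,0,0,0.122,50],[0,0,0,0,0,0.122,50]]]' 40 >/dev/null
python3 -m pendant '[[[0,0,0,0,0,0.122,50],[0,0,0,0,0,0.122,50],[0,0,0,0,0,0.122,50],[0,0,0,0,0,0.122,50],[0,0,0,0,0,0.122,50]]]' >/dev/null
python3 -m pendant '[[[0,0,0,0,0,0.122,50],[0,0,0,0,0,0.122,50],[0,0,0,0,0,0.122,50],[0,0,0,0,0,0.122,50],[0,0,0,0,0,0.122,50]]]' >/dev/null
python3 -m pendant '[[[0,0,0,0,0,0.122,50],[0,0,0,0,0,0.122,50],[0,0,0,0,0,0.122,50],[0,0,0,0,0,0.122,50],[0,0,0,0,0,0.122,50]]]' >/dev/null
python3 -m pendant '[[[0,0,0,0,0,0.122,50],[0,0,0,0,0,0.122,50],[0,0,0,0,0,0.122,50],[0,0,0,0,0,0.122,50]]]' 
python3 -c "
from h import *
go(.667,-.066,.12,-5)"
```

```text
time: 3.02
ee_pos: [0.4469, 0.2601, 0.2523]
tcp_rot: [-167.1, 8.2, 23.2]
wrist_force: [1.0, -0.3, -0.2]
opening: 0.0429
t 3.02 pos [0.4469 0.2601 0.2523] rot [-167.1    8.2   23.2] q [ 23.   9.  15. 105.  13. 180.] op 0.0429 | shift cm [ 9.22 40.35  3.09] rotvec [-0.185  0.196  0.473]
```

The wrist angle runs opposite to what I assumed: q6 = 180 + q1 − yaw, so it hit its limit and the controller drifted and tilted the tool. Nothing was touched. I'll level the tool and turn the other way.

```bash

python3 - <<'E'
s=open("h.py").read()
s=s.replace("dy=(yaw-o[\"tcp_rot\"][2]+90)%180-90","dy=(yaw-o['tcp_rot'][2]) if nofold else (yaw-o[\"tcp_rot\"][2]+90)%180-90").replace("def go(x,y,z,yaw)","def go(x,y,z,yaw,nofold=False)")
open("h.py","w").write(s)
from h import *
go(.447,.26,.25,23.2,True)
go(.447,.26,.25,30,True)
E
```

```text
t 3.02 pos [0.4469 0.2601 0.2523] rot [-167.1    8.2   23.2] q [ 23.   9.  15. 105.  13. 180.] op 0.0429 | shift cm [0.04 0.06 0.22] rotvec [-0.225  0.143 -0.017]
t 3.02 pos [0.4469 0.2601 0.2523] rot [-167.1    8.2   23.2] q [ 23.   9.  15. 105.  13. 180.] op 0.0429 | shift cm [0.04 0.06 0.22] rotvec [-0.233  0.13  -0.135]
```

```bash

python3 -m pendant '[[[0,0,0,-0.078,0.044,-0.045,50],[0,0,0,-0.078,0.044,-0.045,50],[0,0,0,-0.078,0.044,-0.045,50],[0,0,0,0,0,-0.12,50],[0,0,0,0,0,-0.12,50]]]'
python3 -m pendant '[[[0,0,0,0,0,-0.122,50],[0,0,0,0,0,-0.122,50],[0,0,0,0,0,-0.122,50],[0,0,0,0,0,-0.122,50],[0,0,0,0,0,-0.122,50]]]' >/dev/null
python3 -m pendant '[[[0,0,0,0,0,-0.122,50],[0,0,0,0,0,-0.122,50],[0,0,0,0,0,-0.122,50],[0,0,0,0,0,-0.122,50],[0,0,0,0,0,-0.122,50]]]' >/dev/null
python3 -m pendant '[[[0,0,0,0,0,-0.122,50],[0,0,0,0,0,-0.122,50],[0,0,0,0,0,-0.122,50],[0,0,0,0,0,-0.122,50],[0,0,0,0,0,-0.122,50]]]' >/dev/null
python3 -c "
from h import *
go(.667,-.066,.10,175,True)"
```

```text
time: 3.43
ee_pos: [0.4553, 0.2461, 0.25]
tcp_rot: [179.4, -0.0, 42.8]
wrist_force: [0.1, 0.4, 0.2]
opening: 0.0432
t 4.68 pos [0.4547 0.2463 0.2515] rot [-180.     0.7  150.3] q [29.  1.  8. 97. -1. 59.] op 0.0425 | shift cm [-33.73 -16.57  15.6 ] rotvec [-0.004  0.012 -0.432]
```

```bash

python3 -m pendant '[[[0,0,0,0,0.006,-0.122,50],[0,0,0,0,0.006,-0.122,50],[0,0,0,0,0,-0.122,50],[0,0,0,0,0,-0.066,50]]]'
python3 -c "
from h import *
go(.667,-.066,.10,175,True)"
```

```text
time: 5.02
ee_pos: [0.4546, 0.2463, 0.2517]
tcp_rot: [-179.9, -0.0, 175.9]
wrist_force: [0.3, -0.9, -0.6]
opening: 0.0428
t 5.02 pos [0.4546 0.2463 0.2517] rot [-179.9   -0.   175.9] q [29.  1.  8. 97. -0. 33.] op 0.0428 | shift cm [-23.42 -29.6   15.23] rotvec [-0.002 -0.     0.016]
```

```bash

python3 -m pendant '[[[-2.1,-2.7,1.2,0,0,0.003,50],[-2.1,-2.7,1.2,0,0,0.003,50],[-2.1,-2.7,1.2,0,0,0.003,50],[-2.1,-2.7,1.2,0,0,0.003,50],[-2.1,-2.7,1.2,0,0,0.003,50]]]' >/dev/null
python3 -m pendant '[[[-2.1,-2.7,1.2,0,0,0,50],[-2.1,-2.7,1.2,0,0,0,50],[-2.1,-2.7,1.2,0,0,0,50],[-2.1,-2.7,1.2,0,0,0,50],[-2.1,-2.7,1.2,0,0,0,50]]]' >/dev/null
python3 -m pendant '[[[-2.1,-2.4,1.2,0,0,0,50],[0,0,0,0,0,0,50]]]'
python3 - <<'E'
from h import *
go(.667,-.066,.007,175,True)
im=bot.camera("scene")[170:310,230:410,::-1]; cv2.imwrite("pics/s2.png",cv2.resize(im,None,fx=3,fy=3))
E
```

```text
time: 6.02
ee_pos: [0.6721, -0.077, 0.1145]
tcp_rot: [179.9, 0.2, 175.7]
wrist_force: [0.9, -0.3, -0.4]
opening: 0.0424
t 6.02 pos [ 0.6721 -0.077   0.1145] rot [179.9   0.2 175.7] q [-7. 22. 17. 85.  0. -2.] op 0.0424 | shift cm [ 0.64  1.04 10.75] rotvec [0.002 0.004 0.013]
```

View pics/s2.png

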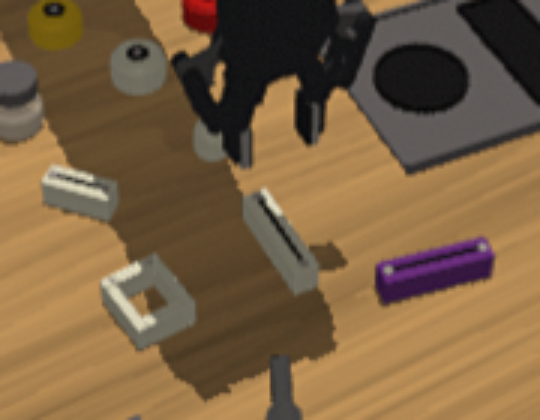

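The gripper hangs above the bar (bar at crop (280,242)) with the jaws across it. I go down, close and lift.

```bash

python3 -m pendant '[[[0.64,1.04,2.5,0,0,0.01,50],[0,0,2.5,0,0,0,50],[0,0,2,0,0,0,50],[0,0,2,0,0,0,50],[0,0,1.4,0,0,0,50]]]' 
python3 -m pendant '[[[0,0,0.2,0,0,0,50],[0,0,0,0,0,0,0],[0,0,0,0,0,0,0],[0,0,0,0,0,0,0],[0,0,0,0,0,0,0]]]' 40
python3 -m pendant '[[[0,0,0,0,0,0,0],[0,0,-1,0,0,0,0],[0,0,-2.5,0,0,0,0],[0,0,-2.5,0,0,0,0],[0,0,-2,0,0,0,0]]]'
python3 - <<'E'
from h import *
go(.585,.2208,.06,174,True)
E
```

```text
time: 6.48
ee_pos: [0.6681, -0.0624, 0.0143]
tcp_rot: [179.8, 0.7, 175.1]
wrist_force: [0.0, -0.2, -0.5]
opening: 0.0426
time: 6.9
ee_pos: [0.6668, -0.0595, 0.0134]
tcp_rot: [179.8, 0.7, 175.3]
wrist_force: [0.0, 0.3, -0.8]
opening: 0.0188
time: 7.32
ee_pos: [0.6641, -0.0595, 0.0957]
tcp_rot: [179.8, 0.4, 175.3]
wrist_force: [1.0, -0.9, -0.3]
opening: 0.0185
t 7.32 pos [ 0.6641 -0.0595  0.0957] rot [179.8   0.4 175.3] q [-5. 20. 13. 82.  0. -1.] op 0.0185 | shift cm [10.22 27.27  3.61] rotvec [0.004 0.007 0.022]
```

```bash

python3 -m pendant '[[[1.2,3.3,0.3,0,0,0.003,0],[1.2,3.3,0.3,0,0,0.003,0],[1.2,3.3,0.3,0,0,0.003,0],[1.2,3.3,0.3,0,0,0.003,0],[1.2,3.3,0.3,0,0,0.003,0]]]' >/dev/null
python3 -m pendant '[[[1.2,3.3,0.3,0,0,0.003,0],[1.2,3.3,0.3,0,0,0.003,0],[1.2,2.8,0.3,0,0,0.003,0],[0.2,0.4,0.3,0,0,0,0],[0,0,0,0,0,0,0]]]'
python3 - <<'E'
from h import *
go(.585,.2208,.024,174,True)
im=bot.camera("scene")[100:260,300:500,::-1]; cv2.imwrite("pics/s3.png",cv2.resize(im,None,fx=3,fy=3))
E
```

```text
time: 8.15
ee_pos: [0.5956, 0.2213, 0.089]
tcp_rot: [179.4, 1.9, 173.5]
wrist_force: [0.2, -1.1, -1.4]
opening: 0.019
t 8.15 pos [0.5956 0.2213 0.089 ] rot [179.4   1.9 173.5] q [21. 14.  5. 79. -0. 27.] op 0.019 | shift cm [ 1.26 -0.24  6.46] rotvec [ 0.01   0.032 -0.009]
```

View pics/s3.png

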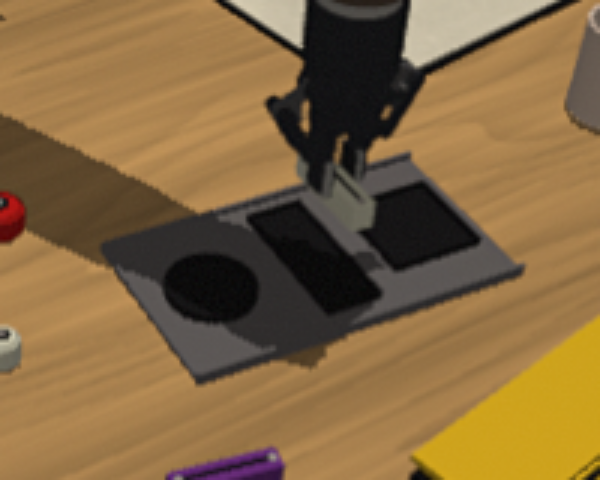

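The bar is held at crop (340,197), above and lengthwise to the trough (314,257). I correct the tilt and lower it.

```bash

python3 -m pendant '[[[1.2,-0.2,1,0.01,0.03,-0.009,0],[0,0,2,0,0,0,0],[0,0,1.4,0,0,0,0],[0,0,0.6,0,0,0,0],[0,0,0,0,0,0,0]]]'
python3 - <<'E'
from h import *
go(.585,.2208,.0235,174,True)
E
```

```text
time: 8.62
ee_pos: [0.5843, 0.2153, 0.0382]
tcp_rot: [-179.9, -0.0, 173.8]
wrist_force: [0.2, -0.1, -1.4]
opening: 0.0189
t 8.62 pos [0.5843 0.2153 0.0382] rot [-179.9   -0.   173.8] q [20. 15.  1. 75. -0. 26.] op 0.0189 | shift cm [-0.01  0.56  1.47] rotvec [-0.001 -0.001 -0.004]
```

```bash

python3 -m pendant '[[[0,0.55,0.6,0,0,0,0],[0,0,0.6,0,0,0,0],[0,0,0.2,0,0,0,0],[0,0,0,0,0,0,0]]]'
python3 - <<'E'
from h import *
go(.585,.2208,.0235,174,True)
E
```

```text
time: 8.95
ee_pos: [0.5854, 0.2196, 0.0233]
tcp_rot: [-179.9, -0.1, 173.7]
wrist_force: [-0.1, -0.7, -1.0]
opening: 0.0182
t 8.95 pos [0.5854 0.2196 0.0233] rot [-1.799e+02 -1.000e-01  1.737e+02] q [21. 16.  0. 74. -0. 27.] op 0.0182 | shift cm [ 0.05  0.11 -0.02] rotvec [-0.002 -0.001 -0.006]
```

```bash

python3 -m pendant '[[[0,0,0.1,0,0,0,0],[0,0,0,0,0,0,35],[0,0,0,0,0,0,35],[0,0,0,0,0,0,35]]]'
python3 -m pendant '[[[0,0,-1,0,0,0,45],[0,0,-3,0,0,0,75],[0,0,-3,0,0,0,75],[0,0,-3,0,0,0,75],[0,0,0,0,0,0,75]]]'
python3 - <<'E'
from h import *
go(.4515,-.2812,.12,229,True)
E
```

```text
time: 9.28
ee_pos: [0.586, 0.22, 0.0234]
tcp_rot: [-180.0, 0.0, 173.7]
wrist_force: [-0.1, 0.6, 0.2]
opening: 0.0301
time: 9.7
ee_pos: [0.5845, 0.2197, 0.1292]
tcp_rot: [-179.9, -0.1, 173.7]
wrist_force: [0.8, -0.4, 0.6]
opening: 0.064
t 9.7 pos [0.5845 0.2197 0.1292] rot [-1.799e+02 -1.000e-01  1.737e+02] q [21. 15. 10. 85. -0. 27.] op 0.064 | shift cm [  7.71 -51.25   1.03] rotvec [-0.001 -0.003 -0.965]
```

```bash

python3 -m pendant '[[[0.55,-3.6,0,0,0,0,75],[0.55,-3.6,0,0,0,0,75],[0.55,-3.6,0,0,0,0,75],[0.55,-3.6,0,0,0,0,75],[0.55,-3.6,0,0,0,0,75]]]' >/dev/null
python3 -m pendant '[[[0.55,-3.6,0,0,0,0,75],[0.55,-3.6,0,0,0,0,75],[0.55,-3.6,0,0,0,0,75],[0.55,-3.6,0,0,0,0,75],[0.55,-3.6,0,0,0,0,75]]]'
python3 -m pendant '[[[0.55,-3.6,0,0,0,0,75],[0.55,-3.6,0,0,0,0,75],[0.5,-3,0,0,0,0,75],[0,0,0,0,0,-0.12,75],[0,0,0,0,0,-0.12,75]]]' >/dev/null
python3 -m pendant '[[[0,0,0,0,0,-0.12,75],[0,0,0,0,0,-0.12,75],[0,0,0,0,0,-0.12,75],[0,0,0,0,0,-0.12,75],[0,0,0,0,0,-0.12,75]]]' >/dev/null
python3 -m pendant '[[[0,0,0,0,0,-0.12,75],[0,0,0,0,0,0,75]]]'
python3 - <<'E'
from h import *
go(.4515,-.2812,.006,229-360,True)
print(fit("long_bar",{"scene":mask("scene","long_bar",(405,183))},.009))
im=bot.camera("scene"); a=im[110:250,320:480,::-1];b=im[150:290,120:280,::-1]
cv2.imwrite("pics/s4.png",cv2.resize(np.hstack([b,a]),None,fx=2.5,fy=2.5))
E
```

```text
time: 10.53
ee_pos: [0.4912, -0.1391, 0.1411]
tcp_rot: [179.9, 1.0, 174.4]
wrist_force: [0.7, -0.0, 0.9]
opening: 0.0641
time: 11.53
ee_pos: [0.4611, -0.2537, 0.1536]
tcp_rot: [-178.3, 0.8, -128.8]
wrist_force: [-0.0, 0.5, -0.1]
opening: 0.064
t 11.53 pos [ 0.4611 -0.2537  0.1536] rot [-178.3    0.8 -128.8] q [-29.  -1.  -5.  84.   0. -80.] op 0.064 | shift cm [ 2.94 -0.53 14.75] rotvec [-0.03   0.014  0.038]Traceback (most recent call last):
  File "<stdin>", line 3, in <module>
  File "h.py", line 40, in fit
    v,u=np.nonzero(m); s=(slice(max(0,(v.min()-10)*4),(v.max()+10)*4),slice(max(0,(u.min()-10)*4),(u.max()+10)*4))
        ~~~~~~~~~~^^^
    return _wrapfunc(a, 'nonzero')
    return _wrapit(obj, method, *args, **kwds)
    result = getattr(arr, method)(*args, **kwds)
ValueError: Calling nonzero on 0d arrays is not allowed. Use np.atleast_1d(scalar).nonzero() instead.
```

```bash
sed -i 's/    best=None$/    best=None; bot.camera(cam)/' h.py
python3 -m pendant '[[[2.9,-0.5,0,-0.03,0.014,0.038,75],[0,0,0,0,0,0,75],[0,0,3,0,0,0,75],[0,0,3,0,0,0,75],[0,0,0,0,0,0,75]]]'
python3 - <<'E'
from h import *
go(.4515,-.2812,.006,229-360,True)
m=mask("scene","long_bar",(405,183))
if m is not None: print(fit("long_bar",{"scene":m},.009))
im=bot.camera("scene"); a=im[110:250,320:480,::-1];b=im[150:290,120:280,::-1]
cv2.imwrite("pics/s4.png",cv2.resize(np.hstack([b,a]),None,fx=2.5,fy=2.5))
E
```

```text
time: 12.0
ee_pos: [0.4481, -0.2811, 0.0964]
tcp_rot: [-179.6, 0.1, -132.7]
wrist_force: [-0.3, 0.5, -1.8]
opening: 0.064
t 12.0 pos [ 0.4481 -0.2811  0.0964] rot [-1.796e+02  1.000e-01 -1.327e+02] q [-32.   1.  -9.  80.  -0. -79.] op 0.064 | shift cm [-0.21 -0.2   9.04] rotvec [-0.007  0.001 -0.03 ]
(np.float64(0.5844026885474322), np.float64(0.21930646091436642), np.float64(-7.975704374394097), np.float64(0.017622968181967735))
```

View pics/s4.png

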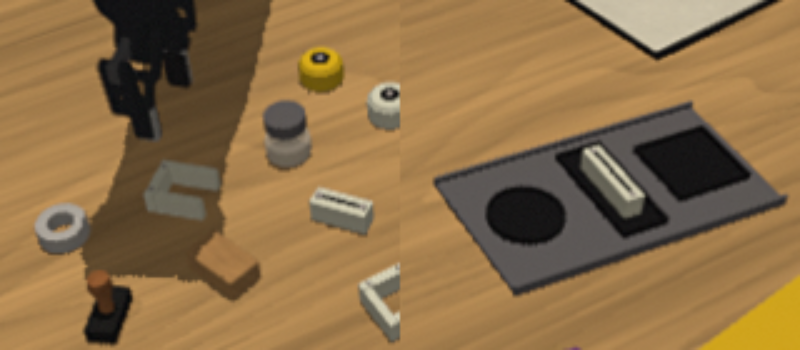

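The bar sits in the trough, at right-hand crop (613,180). The gripper is above the clip (183,188) with its jaws across the two legs. I go down on the clip.

```bash

python3 -m pendant '[[[-0.2,-0.2,3,-0.007,0,-0.03,75],[0,0,3,0,0,0,75],[0,0,1.5,0,0,0,75],[0,0,0.8,0,0,0,75],[0,0,0,0,0,0,75]]]'
python3 - <<'E'
from h import *
go(.4515,-.2812,.006,229-360,True)
E
```

```text
time: 12.57
ee_pos: [0.4598, -0.2851, 0.0286]
tcp_rot: [-178.7, 0.3, -131.0]
wrist_force: [-0.1, 0.0, 0.7]
opening: 0.064
t 12.57 pos [ 0.4598 -0.2851  0.0286] rot [-178.7    0.3 -131. ] q [-32.   3. -14.  71.   0. -81.] op 0.064 | shift cm [0.26 0.93 2.23] rotvec [-0.022  0.005 -0.   ]
```

```bash

python3 -m pendant '[[[0.25,0.9,0,-0.022,0.005,0,75],[0,0,0,0,0,0,75],[0,0,0.7,0,0,0,75],[0,0,0.7,0,0,0,75],[0,0,0,0,0,0,75]]]'
python3 - <<'E'
from h import *
go(.4515,-.2812,.006,229-360,True)
E
```

```text
time: 12.98
ee_pos: [0.4535, -0.2823, 0.0202]
tcp_rot: [-179.6, 0.0, -131.1]
wrist_force: [0.3, -0.1, -0.8]
opening: 0.0638
t 12.98 pos [ 0.4535 -0.2823  0.0202] rot [-179.6    0.  -131.1] q [-32.   4. -15.  71.  -0. -81.] op 0.0638 | shift cm [0.05 0.24 1.42] rotvec [-0.006  0.001 -0.002]
```

```bash

python3 -m pendant '[[[0,0.22,0.7,-0.006,0,0,75],[0,0,0.7,0,0,0,75],[0,0,0.2,0,0,0,75],[0,0,0,0,0,0,75]]]'
python3 -m pendant '[[[0,0,0,0,0,0,0],[0,0,0,0,0,0,0],[0,0,0,0,0,0,0],[0,0,0,0,0,0,0],[0,0,0,0,0,0,0]]]' 25
python3 - <<'E'
from h import *
go(.4515,-.2812,.006,229-360,True)
E
```

```text
time: 13.32
ee_pos: [0.4518, -0.2808, 0.0025]
tcp_rot: [180.0, 0.0, -131.1]
wrist_force: [0.5, 0.2, 0.1]
opening: 0.0638
time: 13.73
ee_pos: [0.4518, -0.2808, 0.0027]
tcp_rot: [180.0, 0.0, -131.1]
wrist_force: [0.7, 0.3, -0.7]
opening: 0.0453
t 13.73 pos [ 0.4518 -0.2808  0.0027] rot [ 180.     0.  -131.1] q [-32.   5. -16.  70.   0. -81.] op 0.0453 | shift cm [ 0.05 -0.   -0.33] rotvec [ 0.     0.001 -0.002]
```

```bash

python3 -m pendant '[[[0,0,-1,0,0,0,0],[0,0,-3,0,0,0,0],[0,0,-3.5,0,0,-0.05,0],[0,0,-2,0,0,-0.11,0],[0,0,0,0,0,-0.11,0]]]'
python3 -m pendant '[[[0,0,0,0,0,-0.115,0],[0,0,0,0,0,-0.115,0],[0,0,0,0,0,-0.11,0],[0,0,0,0,0,0,0]]]'
python3 - <<'E'
from h import *
go(.5965,.3184,.12,-96,True)
E
```

```text
time: 14.15
ee_pos: [0.4502, -0.2799, 0.1025]
tcp_rot: [179.8, 0.1, -115.3]
wrist_force: [-0.5, 0.1, -0.2]
opening: 0.0454
time: 14.48
ee_pos: [0.4518, -0.2809, 0.1096]
tcp_rot: [-179.8, -0.1, -94.5]
wrist_force: [0.5, 0.6, -0.9]
opening: 0.0457
t 14.48 pos [ 0.4518 -0.2809  0.1096] rot [-1.798e+02 -1.000e-01 -9.450e+01] q [ -32.    2.   -7.   81.    0. -117.] op 0.0457 | shift cm [-60.89  -9.69  -1.08] rotvec [-0.004 -0.001  0.026]
```

```bash

python3 -m pendant '[[[-3.5,-0.56,0,0,0,0.005,0],[-3.5,-0.56,0,0,0,0.005,0],[-3.5,-0.56,0,0,0,0.005,0],[-3.5,-0.56,0,0,0,0.005,0],[-3.5,-0.56,0,0,0,0,0]]]' >/dev/null
python3 -m pendant '[[[-3.5,-0.56,0,0,0,0,0],[-3.5,-0.56,0,0,0,0,0],[-3.5,-0.56,0,0,0,0,0],[-3.5,-0.56,0,0,0,0,0],[-3.5,-0.56,0,0,0,0,0]]]'
python3 -m pendant '[[[-3.5,-0.56,0,0,0,0,0],[-3.5,-0.56,0,0,0,0,0],[-3.5,-0.56,0,0,0,0,0],[-3.5,-0.56,0,0,0,0,0],[-3.5,-0.56,0,0,0,0,0]]]'
python3 - <<'E'
from h import *
go(.5965,.3184,.1,-96,True)
E
```

```text
time: 15.32
ee_pos: [0.5501, 0.0685, 0.1157]
tcp_rot: [-179.4, -0.2, -98.8]
wrist_force: [0.5, -0.9, -0.1]
opening: 0.0458
time: 15.73
ee_pos: [0.6069, 0.2465, 0.1187]
tcp_rot: [-179.2, -0.1, -100.0]
wrist_force: [0.9, 0.2, -0.0]
opening: 0.0458
t 15.73 pos [0.6069 0.2465 0.1187] rot [-1.792e+02 -1.000e-01 -1.000e+02] q [ 22.  18.  13.  84.  -0. -58.] op 0.0458 | shift cm [-6.91  2.3   1.83] rotvec [-0.013 -0.002 -0.07 ]
```

```bash

python3 -m pendant '[[[-3,1.1,0,-0.006,0,-0.035,0],[-2.5,0.8,0,-0.006,0,-0.035,0],[-0.5,0,0,0,0,0,0],[0,0,0,0,0,0,0]]]'
python3 - <<'E'
from h import *
go(.5965,.3184,.012,-96,True)
E
```

```text
time: 16.07
ee_pos: [0.5974, 0.3188, 0.1179]
tcp_rot: [-180.0, -0.1, -96.4]
wrist_force: [0.8, -1.0, -0.1]
opening: 0.0453
t 16.07 pos [0.5974 0.3188 0.1179] rot [-1.80e+02 -1.00e-01 -9.64e+01] q [ 28.  22.  18.  86.  -0. -55.] op 0.0453 | shift cm [ 0.04  0.09 10.59] rotvec [-0.001 -0.001 -0.007]
```

```bash

python3 -m pendant '[[[0,0,2.5,0,0,0,0],[0,0,2.5,0,0,0,0],[0,0,1.5,0,0,0,0],[0,0,0.5,0,0,0,0],[0,0,0,0,0,0,0]]]'
python3 - <<'E'
from h import *
go(.5965,.3184,.012,-96,True)
im=bot.camera("scene"); a=im[110:250,340:500,::-1]
cv2.imwrite("pics/s5.png",cv2.resize(a,None,fx=3,fy=3))
E
```

```text
time: 16.48
ee_pos: [0.5988, 0.3157, 0.0485]
tcp_rot: [-179.8, -0.0, -97.3]
wrist_force: [-0.1, 0.3, 0.0]
opening: 0.0455
t 16.48 pos [0.5988 0.3157 0.0485] rot [-179.8   -0.   -97.3] q [ 28.  22.  11.  78.  -0. -55.] op 0.0455 | shift cm [-0.24  0.27  3.65] rotvec [-0.004 -0.001 -0.022]
```

View pics/s5.png

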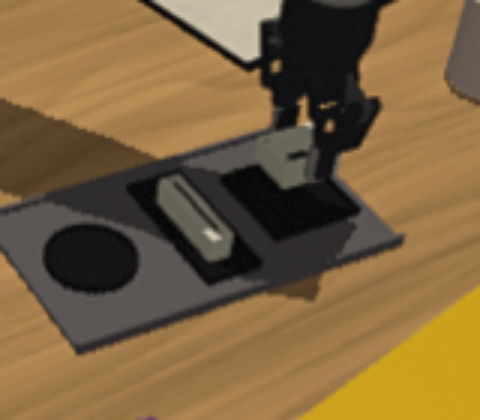

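The clip is still held level, above the square pocket (pocket at crop (290,205)). I lower it.

```bash

python3 -m pendant '[[[-0.2,0.25,1,-0.004,0,-0.02,0],[0,0,1,0,0,0,0],[0,0,0.8,0,0,0,0],[0,0,0,0,0,0,0]]]'
python3 - <<'E'
from h import *
go(.5965,.3184,.012,-96,True)
E
```

```text
time: 16.87
ee_pos: [0.5987, 0.3176, 0.023]
tcp_rot: [-179.7, 0.2, -96.2]
wrist_force: [-0.1, -0.7, -0.2]
opening: 0.0459
t 16.87 pos [0.5987 0.3176 0.023 ] rot [-179.7    0.2  -96.2] q [ 28.  23.   9.  75.  -0. -56.] op 0.0459 | shift cm [-0.05  0.23  1.09] rotvec [-0.005  0.003 -0.003]
```

```bash

python3 -m pendant '[[[-0.05,0.2,0.6,-0.005,0.003,0,0],[0,0,0.3,0,0,0,0],[0,0,0.1,0,0,0,0],[0,0,0,0,0,0,0]]]'
python3 -c "
from h import *
go(.5965,.3184,.012,-96,True)"
```

```text
time: 17.2
ee_pos: [0.5966, 0.3186, 0.012]
tcp_rot: [179.9, -0.0, -96.2]
wrist_force: [0.9, -0.5, -0.3]
opening: 0.0459
t 17.2 pos [0.5966 0.3186 0.012 ] rot [179.9  -0.  -96.2] q [ 28.  23.   8.  75.   0. -56.] op 0.0459 | shift cm [ 0.02  0.01 -0.  ] rotvec [ 0.001 -0.001 -0.003]
```

```bash

python3 -m pendant '[[[0,0,0,0,0,0,58],[0,0,0,0,0,0,58],[0,0,-0.5,0,0,0,58],[0,0,-1.5,0,0,0,60],[0,0,-2.5,0,0,0,70]]]'
python3 -m pendant '[[[0,0,-3,0,0,0,75],[0,0,-3,0,0,0,75],[0,0,-1,0,0,0,75],[0,0,0,0,0,0,75]]]'
python3 -c "
from h import *
go(.441,-.3919,.12,-135,True)"
```

```text
time: 17.62
ee_pos: [0.5945, 0.3176, 0.0538]
tcp_rot: [179.6, -0.3, -96.2]
wrist_force: [-0.4, -0.5, 0.6]
opening: 0.0595
time: 17.95
ee_pos: [0.596, 0.3184, 0.1338]
tcp_rot: [179.9, -0.1, -96.2]
wrist_force: [0.5, 0.7, 0.0]
opening: 0.0639
t 17.95 pos [0.596  0.3184 0.1338] rot [ 1.799e+02 -1.000e-01 -9.620e+01] q [ 28.  22.  19.  88.   0. -56.] op 0.0639 | shift cm [72.28  7.75  1.45] rotvec [ 0.001 -0.001  0.677]
```

```bash

python3 -m pendant '[[[3.7,0.4,0,0,0,0,75],[3.7,0.4,0,0,0,0,75],[3.7,0.4,0,0,0,0,75],[3.7,0.4,0,0,0,0,75],[3.7,0.4,0,0,0,0,75]]]' >/dev/null
python3 -m pendant '[[[3.7,0.4,0,0,0,0,75],[3.7,0.4,0,0,0,0,75],[3.7,0.4,0,0,0,0,75],[3.7,0.4,0,0,0,0,75],[3.7,0.4,0,0,0,0,75]]]' >/dev/null
python3 -m pendant '[[[3.7,0.4,0,0,0,0,75],[3.7,0.4,0,0,0,0,75],[3.7,0.4,0,0,0,0,75],[3.7,0.4,0,0,0,0,75],[3.7,0.4,0,0,0,0,75]]]'
python3 - <<'E'
from h import *
go(.441,-.3919,.12,-135,True)
for c,e in(("scene",(437,170)),("top",(183,192))):
    m=mask(c,"open_clip",e)
    if m is not None: print(c,fit("open_clip",{c:m},.009))
E
```

```text
time: 19.2
ee_pos: [0.4683, -0.243, 0.118]
tcp_rot: [179.5, 0.0, -95.5]
wrist_force: [0.2, -0.1, -0.3]
opening: 0.0641
t 19.2 pos [ 0.4683 -0.243   0.118 ] rot [179.5   0.  -95.5] q [ -27.    2.   -6.   83.   -0. -112.] op 0.0641 | shift cm [15.09  1.28 -0.2 ] rotvec [ 0.009 -0.003  0.689]
scene (np.float64(0.5968665542425052), np.float64(0.3154985765645036), np.float64(82.35716396677824), np.float64(0.022973384708166122))
top (np.float64(0.5980478144714375), np.float64(0.3187395836851997), np.float64(83.00656035977129), np.float64(0.03312135487794876))
```

```bash

python3 -m pendant '[[[3.7,0.32,0,0,0,0,75],[3.7,0.32,0,0,0,0,75],[3.7,0.3,0,0,0,0,75],[3.3,0.2,0,0,0,0,75],[0,0,0,0,0,0.115,75]]]' >/dev/null
python3 -m pendant '[[[0,0,0,0,0,0.115,75],[0,0,0,0,0,0.115,75],[0,0,0,0,0,0.115,75],[0,0,0,0,0,0.115,75],[0,0,0,0,0,0.1,75]]]' 
python3 - <<'E'
from h import *
go(.441,-.3919,.0035,-135,True)
im=bot.camera("scene"); b=im[150:290,80:280,::-1]
cv2.imwrite("pics/s6.png",cv2.resize(b,None,fx=2.5,fy=2.5))
E
```

```text
time: 20.23
ee_pos: [0.449, -0.3764, 0.1118]
tcp_rot: [179.2, -0.2, -134.6]
wrist_force: [-0.7, 0.3, -0.2]
opening: 0.0641
t 20.23 pos [ 0.449  -0.3764  0.1118] rot [ 179.2   -0.2 -134.6] q [-40.  10.   2.  83.  -0. -85.] op 0.0641 | shift cm [ 1.63 -0.67 10.82] rotvec [ 0.014 -0.003  0.006]
```

View pics/s6.png

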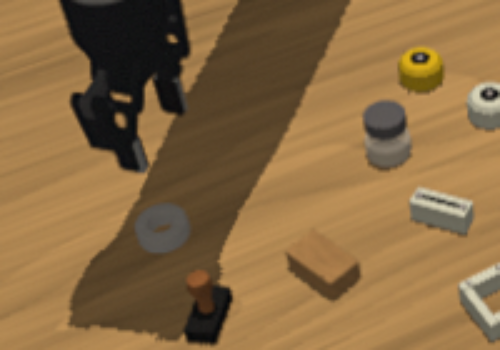

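The ring is at crop (163,228), in the shadow, with the gripper almost above it. The stamp (208,305) is clear of the jaw line.

```bash

python3 -m pendant '[[[1.6,-0.65,2,0.014,-0.003,0,75],[0,0,2.5,0,0,0,75],[0,0,2,0,0,0,75],[0,0,0.5,0,0,0,75],[0,0,0,0,0,0,75]]]' 
python3 - <<'E'
from h import *
go(.441,-.3919,.0035,-135,True)
E
```

```text
time: 20.7
ee_pos: [0.4464, -0.3865, 0.0393]
tcp_rot: [-179.9, 0.1, -133.9]
wrist_force: [-0.2, 0.3, 0.1]
opening: 0.0636
t 20.7 pos [ 0.4464 -0.3865  0.0393] rot [-1.799e+02  1.000e-01 -1.339e+02] q [-41.  11.  -5.  74.   0. -87.] op 0.0636 | shift cm [0.77 0.03 3.58] rotvec [-0.002  0.001  0.019]
```

```bash

python3 -m pendant '[[[0.7,0,0.8,0,0,0.015,75],[0,0,1,0,0,0,75],[0,0,0.8,0,0,0,75],[0,0,0.2,0,0,0,75],[0,0,0,0,0,0,75]]]' 
python3 - <<'E'
from h import *
go(.441,-.3919,.0035,-135,True)
E
```

```text
time: 21.12
ee_pos: [0.4432, -0.3913, 0.0115]
tcp_rot: [-179.7, 0.1, -134.5]
wrist_force: [0.3, 0.5, 0.2]
opening: 0.064
t 21.12 pos [ 0.4432 -0.3913  0.0115] rot [-1.797e+02  1.000e-01 -1.345e+02] q [-41.  12.  -7.  71.   0. -87.] op 0.064 | shift cm [0.2  0.12 0.79] rotvec [-0.005  0.001  0.009]
```

```bash

python3 -m pendant '[[[0.2,0.1,0.5,-0.004,0,0,75],[0,0,0.25,0,0,0,75],[0,0,0,0,0,0,75]]]' 
python3 -m pendant '[[[0,0,0,0,0,0,0],[0,0,0,0,0,0,0],[0,0,0,0,0,0,0],[0,0,0,0,0,0,0],[0,0,0,0,0,0,0]]]' 40
python3 - <<'E'
from h import *
go(.441,-.3919,.0035,-135,True)
E
```

```text
time: 21.37
ee_pos: [0.4413, -0.3925, 0.0041]
tcp_rot: [-179.9, 0.1, -134.5]
wrist_force: [-0.2, -0.2, 0.2]
opening: 0.0637
time: 21.78
ee_pos: [0.4417, -0.393, 0.0054]
tcp_rot: [-179.8, 0.1, -134.5]
wrist_force: [-0.2, 0.6, -0.6]
opening: 0.0444
t 21.78 pos [ 0.4417 -0.393   0.0054] rot [-1.798e+02  1.000e-01 -1.345e+02] q [-42.  12.  -7.  71.   0. -87.] op 0.0444 | shift cm [-0.03  0.13  0.19] rotvec [-0.003  0.002  0.008]
```

```bash

python3 -m pendant '[[[0,0,-1,0,0,0,0],[0,0,-2.5,0,0,0,0],[0,0,-3,0,0,0,0],[0,0,-3,0,0,0,0],[0,0,0,0,0,0,0]]]' 
python3 - <<'E'
from h import *
go(.5745,.1240,.11,-135,True)
E
```

```text
time: 22.2
ee_pos: [0.4399, -0.3915, 0.1043]
tcp_rot: [179.9, 0.1, -134.5]
wrist_force: [0.3, -0.5, 0.5]
opening: 0.0443
t 22.2 pos [ 0.4399 -0.3915  0.1043] rot [ 1.799e+02  1.000e-01 -1.345e+02] q [-42.  10.   1.  82.   0. -87.] op 0.0443 | shift cm [-46.2   26.54  -0.48] rotvec [0.001 0.001 0.009]
```

```bash

python3 -m pendant '[[[-3.1,1.78,0,0,0,0,0],[-3.1,1.78,0,0,0,0,0],[-3.1,1.78,0,0,0,0,0],[-3.1,1.78,0,0,0,0,0],[-3.1,1.78,0,0,0,0,0]]]'  >/dev/null
python3 -m pendant '[[[-3.1,1.78,0,0,0,0,0],[-3.1,1.78,0,0,0,0,0],[-3.1,1.78,0,0,0,0,0],[-3.1,1.78,0,0,0,0,0],[-3.1,1.78,0,0,0,0,0]]]'  >/dev/null
python3 -m pendant '[[[-3.1,1.78,0,0,0,0,0],[-3.1,1.78,0,0,0,0,0],[0,0,0,0,0,0,0]]]' 
python3 - <<'E'
from h import *
go(.5745,.1240,.10,-135,True)
E
```

```text
time: 23.28
ee_pos: [0.5548, 0.0389, 0.1141]
tcp_rot: [-179.3, 0.4, -134.9]
wrist_force: [-0.5, -0.9, 0.6]
opening: 0.044
t 23.28 pos [0.5548 0.0389 0.1141] rot [-179.3    0.4 -134.9] q [  4.   4.  -4.  81.  -0. -41.] op 0.044 | shift cm [-7.41  4.63  1.4 ] rotvec [-0.012  0.007  0.001]
```

```bash

python3 -m pendant '[[[-3,1.9,0,-0.006,0.003,0,0],[-3,1.9,0,-0.006,0.003,0,0],[-1.2,0.7,0,0,0,0,0],[0,0,2,0,0,0,0],[0,0,2,0,0,0,0]]]'
python3 - <<'E'
from h import *
go(.5745,.1240,.0145,-135,True)
E
```

```text
time: 23.7
ee_pos: [0.577, 0.1282, 0.0795]
tcp_rot: [-179.7, 0.5, -134.7]
wrist_force: [-0.2, -0.2, -1.6]
opening: 0.0446
t 23.7 pos [0.577  0.1282 0.0795] rot [-179.7    0.5 -134.7] q [ 13.  10.  -1.  78.  -0. -33.] op 0.0446 | shift cm [ 0.53 -0.08  6.49] rotvec [-0.006  0.008  0.005]
```

```bash

python3 -m pendant '[[[0.4,-0.1,2,-0.006,0.008,0,0],[0,0,1.5,0,0,0,0],[0,0,1,0,0,0,0],[0,0,0,0,0,0,0]]]'
python3 - <<'E'
from h import *
go(.5745,.1240,.0145,-135,True)
E
```

```text
time: 24.03
ee_pos: [0.5736, 0.1238, 0.03]
tcp_rot: [179.9, -0.2, -134.6]
wrist_force: [-0.3, 0.1, -1.6]
opening: 0.0443
t 24.03 pos [0.5736 0.1238 0.03  ] rot [ 179.9   -0.2 -134.6] q [ 12.  11.  -5.  74.  -0. -33.] op 0.0443 | shift cm [-0.08 -0.05  1.55] rotvec [ 0.002 -0.003  0.007]
```

```bash

python3 -m pendant '[[[0,0,0.9,0.002,-0.003,0,0],[0,0,0.5,0,0,0,0],[0,0,0.1,0,0,0,0],[0,0,0,0,0,0,0]]]'
python3 - <<'E'
from h import *
go(.5745,.1240,.0145,-135,True)
im=bot.camera("scene"); a=im[110:250,320:480,::-1]
cv2.imwrite("pics/s7.png",cv2.resize(a,None,fx=3,fy=3))
E
```

```text
time: 24.37
ee_pos: [0.5745, 0.123, 0.016]
tcp_rot: [-179.9, 0.1, -134.7]
wrist_force: [-0.1, -0.5, -1.0]
opening: 0.0441
t 24.37 pos [0.5745 0.123  0.016 ] rot [-1.799e+02  1.000e-01 -1.347e+02] q [ 12.  11.  -7.  72.  -0. -33.] op 0.0441 | shift cm [-0.06  0.07  0.15] rotvec [-0.002  0.002  0.006]
```

View pics/s7.png

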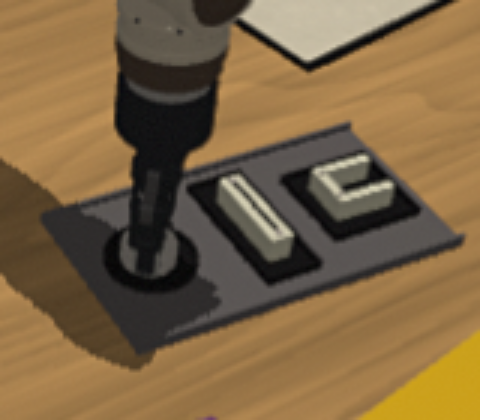

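The picture shows the ring central in the dish (152,257), the bar in the trough (256,220), and the clip flat in the square pocket (352,190). I release and go for the knob.

```bash

python3 -m pendant '[[[0,0,0.15,0,0,0,0],[0,0,0,0,0,0,60],[0,0,0,0,0,0,60],[0,0,-0.3,0,0,0,62],[0,0,-1.5,0,0,0,65]]]'
python3 -m pendant '[[[0,0,-3,0,0,0,75],[0,0,-3,0,0,0,75],[0,0,-3,0,0,0.11,75],[0,0,-1,0,0,0.115,75],[0,0,0,0,0,0.115,75]]]'
python3 -m pendant '[[[0,0,0,0,0,0.115,75],[0,0,0,0,0,0.115,75],[0,0,0,0,0,0.115,75],[0,0,0,0,0,0.115,75],[0,0,0,0,0,0.115,75]]]'
python3 -m pendant '[[[0,0,0,0,0,0.115,75],[0,0,0,0,0,0.115,75],[0,0,0,0,0,0.115,75],[0,0,0,0,0,0.115,75],[0,0,0,0,0,0,75]]]'
python3 - <<'E'
from h import *
go(.448,-.0665,.12,147,True)
E
```

```text
time: 24.83
ee_pos: [0.5743, 0.123, 0.0326]
tcp_rot: [-179.9, 0.1, -134.6]
wrist_force: [-1.1, 0.2, -0.4]
opening: 0.0556
time: 25.25
ee_pos: [0.574, 0.1232, 0.1409]
tcp_rot: [-179.9, 0.2, -154.6]
wrist_force: [1.0, 0.0, -0.0]
opening: 0.0641
time: 25.67
ee_pos: [0.5758, 0.1237, 0.1469]
tcp_rot: [179.8, 0.7, 170.8]
wrist_force: [-0.0, 0.5, -0.1]
opening: 0.0641
time: 26.08
ee_pos: [0.5762, 0.1239, 0.1498]
tcp_rot: [179.3, 0.6, 142.7]
wrist_force: [0.3, 0.1, 0.0]
opening: 0.0638
t 26.08 pos [0.5762 0.1239 0.1498] rot [179.3   0.6 142.7] q [12.  9.  5. 86. -0. 49.] op 0.0638 | shift cm [ -1.3  -22.95   2.73] rotvec [ 0.011  0.011 -0.075]
```

```bash

python3 -m pendant '[[[-0.2,-3.5,0.3,0.005,0.005,-0.03,75],[-0.2,-3.5,0.3,0.005,0.005,-0.03,75],[-0.2,-3.5,0.3,0,0,0,75],[-0.2,-3.5,0.3,0,0,0,75],[-0.2,-3.5,0.3,0,0,0,75]]]'
python3 -m pendant '[[[-0.2,-3.4,0.3,0,0,0,75],[0,-1.2,0,0,0,0,75],[0,0,0,0,0,0,75]]]'
python3 - <<'E'
from h import *
go(.448,-.0665,.006,147,True)
ms={}
for c,e in(("scene",(370,190)),("top",(254,200))):
    m=mask(c,"spacer_ring",e)
    if m is not None: print(c,fit("spacer_ring",{c:m},.009))
E
```

```text
time: 26.5
ee_pos: [0.4857, -0.0257, 0.134]
tcp_rot: [179.8, 0.1, 148.0]
wrist_force: [0.4, -0.7, -0.1]
opening: 0.0642
time: 26.75
ee_pos: [0.4589, -0.0714, 0.1315]
tcp_rot: [179.8, 0.2, 148.5]
wrist_force: [0.2, 0.8, -0.7]
opening: 0.0641
t 26.75 pos [ 0.4589 -0.0714  0.1315] rot [179.8   0.2 148.5] q [ -9.  -8. -14.  84.   0.  23.] op 0.0641 | shift cm [ 1.24 -0.19 12.55] rotvec [0.003 0.004 0.027]
scene (np.float64(0.5758632609354903), np.float64(0.12081870831521194), np.float64(6.658230806733817), np.float64(0.02579740434885025))
top (np.float64(0.5750721533536932), np.float64(0.12319850635058086), np.float64(4.764933635940746), np.float64(0.01014660019427538))
```

```bash

python3 -m pendant '[[[1.2,-0.2,2,0.003,0.004,0.027,75],[0,0,2.5,0,0,0,75],[0,0,2,0,0,0,75],[0,0,0.5,0,0,0,75],[0,0,0,0,0,0,75]]]'
python3 - <<'E'
from h import *
go(.448,-.0665,.006,147,True)
im=bot.camera("scene")[130:260,200:360,::-1]; cv2.imwrite("pics/s8.png",cv2.resize(im,None,fx=3,fy=3))
E
```

```text
time: 27.37
ee_pos: [0.4532, -0.0593, 0.0602]
tcp_rot: [179.9, 0.1, 147.6]
wrist_force: [-0.1, -0.3, -0.2]
opening: 0.0632
t 27.37 pos [ 0.4532 -0.0593  0.0602] rot [1.799e+02 1.000e-01 1.476e+02] q [ -8.  -8. -21.  76.   0.  25.] op 0.0632 | shift cm [ 0.06 -0.9   5.42] rotvec [0.002 0.002 0.011]
```

View pics/s8.png

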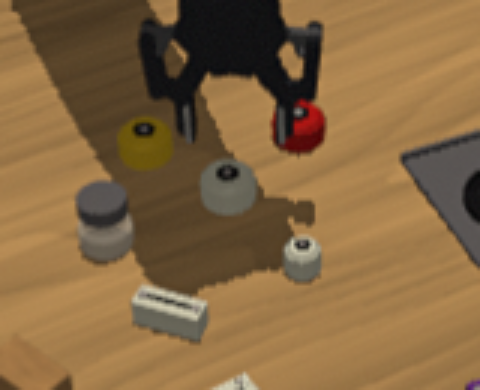

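The fingers are above the white large knob (228,187) and straddle it. Red, yellow and the small knob are clear of the jaws.

```bash

python3 -m pendant '[[[0.05,-0.85,1,0.002,0.002,0.01,75],[0,0,1.2,0,0,0,75],[0,0,1,0,0,0,75],[0,0,0,0,0,0,75]]]'
python3 - <<'E'
from h import *
go(.448,-.0665,.006,147,True)
E
```

```text
time: 27.75
ee_pos: [0.4504, -0.0664, 0.029]
tcp_rot: [179.9, 0.2, 147.1]
wrist_force: [0.2, 0.9, -0.3]
opening: 0.0642
t 27.75 pos [ 0.4504 -0.0664  0.029 ] rot [179.9   0.2 147.1] q [ -8.  -7. -24.  73.   0.  24.] op 0.0642 | shift cm [ 0.21 -0.14  2.3 ] rotvec [0.002 0.004 0.002]
```

```bash

python3 -m pendant '[[[0.2,-0.1,1,0.002,0.004,0,75],[0,0,0.8,0,0,0,75],[0,0,0.2,0,0,0,75],[0,0,0,0,0,0,75]]]'
python3 -m pendant '[[[0,0,0,0,0,0,0],[0,0,0,0,0,0,0],[0,0,0,0,0,0,0],[0,0,0,0,0,0,0],[0,0,0,0,0,0,0]]]' 40
python3 -m pendant '[[[0,0,-1,0,0,0,0],[0,0,-2.5,0,0,0,0],[0,0,-3,0,0,0,0],[0,0,-3,0,0,0,0],[0,0,-0.5,0,0,0,0]]]'
python3 - <<'E'
from h import *
go(.5748,.1228,.11,147,True)
E
```

```text
time: 28.08
ee_pos: [0.4479, -0.0665, 0.0067]
tcp_rot: [-180.0, -0.0, 147.1]
wrist_force: [0.4, -0.7, 0.1]
opening: 0.0641
time: 28.5
ee_pos: [0.4486, -0.0665, 0.0079]
tcp_rot: [180.0, 0.1, 147.1]
wrist_force: [-0.4, -0.7, 0.2]
opening: 0.0422
time: 28.92
ee_pos: [0.4463, -0.0662, 0.1121]
tcp_rot: [-179.9, -0.2, 147.1]
wrist_force: [-0.2, -0.0, 0.2]
opening: 0.042
t 28.92 pos [ 0.4463 -0.0662  0.1121] rot [-179.9   -0.2  147.1] q [ -8.  -9. -17.  83.   0.  24.] op 0.042 | shift cm [-0.52 22.85  0.17] rotvec [-0.001 -0.004  0.002]
```

```bash

python3 -m pendant '[[[-0.1,3.5,0,0,0,0,0],[-0.1,3.5,0,0,0,0,0],[-0.1,3.5,0,0,0,0,0],[-0.1,3.5,0,0,0,0,0],[0,3.5,0,0,0,0,0]]]'
python3 -m pendant '[[[0,3.2,0,0,0,0,0],[0,1,0,0,0,0,0],[0,0,0,0,0,0,0]]]'
python3 - <<'E'
from h import *
go(.5748,.1228,.036,147,True)
E
```

```text
time: 29.33
ee_pos: [0.5488, 0.0787, 0.1203]
tcp_rot: [179.8, 0.4, 146.5]
wrist_force: [0.8, -0.8, 0.3]
opening: 0.0423
time: 29.58
ee_pos: [0.5753, 0.121, 0.1205]
tcp_rot: [179.7, 0.4, 146.8]
wrist_force: [0.4, -0.5, -1.5]
opening: 0.042
t 29.58 pos [0.5753 0.121  0.1205] rot [179.7   0.4 146.8] q [12.  9.  2. 83. -0. 45.] op 0.042 | shift cm [0.19 0.09 8.45] rotvec [ 0.005  0.006 -0.003]
```

```bash

python3 -m pendant '[[[0.15,0.1,2,0.005,0.006,0,0],[0,0,2,0,0,0,0],[0,0,1.2,0,0,0,0],[0,0,0,0,0,0,0],[0,0,0,0,0,0,0]]]'
python3 - <<'E'
from h import *
go(.5748,.1228,.036,147,True)
E
```

```text
time: 30.0
ee_pos: [0.5736, 0.1204, 0.0684]
tcp_rot: [-179.9, 0.1, 146.8]
wrist_force: [-0.9, 0.7, 0.1]
opening: 0.0421
t 30.0 pos [0.5736 0.1204 0.0684] rot [-1.799e+02  1.000e-01  1.468e+02] q [12. 10. -3. 78. -0. 45.] op 0.0421 | shift cm [0.03 0.27 3.24] rotvec [-0.001  0.001 -0.003]
```

```bash

python3 -m pendant '[[[0,0.25,1.2,0,0,0,0],[0,0,1,0,0,0,0],[0,0,0.5,0,0,0,0],[0,0,0.2,0,0,0,0],[0,0,0,0,0,0,0]]]'
python3 - <<'E'
from h import *
go(.5748,.1228,.036,147,True)
im=bot.camera("scene"); a=im[110:250,320:480,::-1]
cv2.imwrite("pics/s9.png",cv2.resize(a,None,fx=3,fy=3))
E
```

```text
time: 30.42
ee_pos: [0.5757, 0.1212, 0.0395]
tcp_rot: [179.9, 0.2, 146.7]
wrist_force: [0.1, -0.0, -0.8]
opening: 0.0423
t 30.42 pos [0.5757 0.1212 0.0395] rot [179.9   0.2 146.7] q [12. 11. -5. 74. -0. 45.] op 0.0423 | shift cm [0.17 0.08 0.35] rotvec [ 0.001  0.003 -0.005]
```

View pics/s9.png

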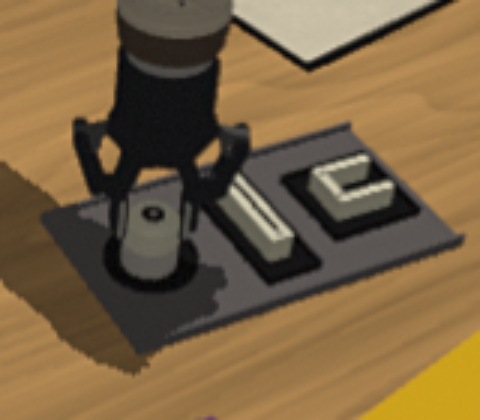

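The knob (153,230) is centred just above the ring. I lower the last 4 mm, release and back off.

```bash

python3 -m pendant '[[[0.15,0.1,0.25,0,0.002,0,0],[0,0,0.1,0,0,0,0],[0,0,0.1,0,0,0,0],[0,0,0,0,0,0,0]]]'
python3 -m pendant '[[[0,0,0,0,0,0,62],[0,0,0,0,0,0,62],[0,0,0,0,0,0,65],[0,0,-0.5,0,0,0,65],[0,0,-1.5,0,0,0,75]]]'
python3 -m pendant '[[[0,0,-3,0,0,0,75],[0,0,-3.5,0,0,0,75],[0,0,-3.5,0,0,0,75],[3.5,-2,-2,0,0,0,75],[3.5,-2,-2,0,0,0,75]]]'
python3 -m pendant '[[[3.5,-2,0,0,0,0,75],[3.5,-2,0,0,0,0,75],[3.5,-2,0,0,0,0,75],[0,0,0,0,0,0,75],[0,0,0,0,0,0,75]]]'
python3 - <<'E'
from h import *
go(.5748,.1228,.036,147,True)
for n,zo,es in(("spacer_ring",.009,((370,196),(254,200))),("large_knob",.027,((370,187),(254,198))),("long_bar",.009,((405,183),(217,197))),("open_clip",.009,((437,172),(183,192)))):
  for c,e in zip(("scene","top"),es):
    m=mask(c,n,e)
    if m is not None: print(n,c,np.round(fit(n,{c:m},zo),4))
im=bot.camera("scene")[110:290,100:500,::-1]; cv2.imwrite("pics/s10.png",cv2.resize(im,None,fx=2,fy=2))
E
```

```text
time: 30.8
ee_pos: [0.5756, 0.1233, 0.036]
tcp_rot: [179.9, 0.1, 146.7]
wrist_force: [0.9, -0.5, -1.1]
opening: 0.0421
time: 31.22
ee_pos: [0.5744, 0.1231, 0.0545]
tcp_rot: [-180.0, -0.0, 146.7]
wrist_force: [0.4, -0.0, -0.3]
opening: 0.0636
time: 31.63
ee_pos: [0.5002, 0.1272, 0.1945]
tcp_rot: [-179.7, -0.3, 146.6]
wrist_force: [-1.4, 0.6, -0.3]
opening: 0.064
time: 32.05
ee_pos: [0.3715, 0.1351, 0.2041]
tcp_rot: [179.6, 0.2, 146.6]
wrist_force: [0.5, -0.1, 0.4]
opening: 0.0639
t 32.05 pos [0.3715 0.1351 0.2041] rot [179.6   0.2 146.6] q [ 20. -17. -13.  94.   0.  53.] op 0.0639 | shift cm [-17.59  10.05  16.93] rotvec [ 0.006  0.004 -0.007]
spacer_ring scene [ 0.5824  0.1132 12.9046  1.7148]
large_knob scene [ 0.5774  0.1219 19.4754  0.0468]
large_knob top [0.5761 0.1243 0.3256 0.0104]
long_bar scene [ 0.5873  0.219  -8.315   0.0255]
long_bar top [ 5.8620e-01  2.2120e-01 -7.2823e+00  6.1000e-03]
open_clip scene [5.96800e-01 3.16700e-01 8.38016e+01 4.58000e-02]
open_clip top [5.97600e-01 3.18200e-01 7.96652e+01 6.42000e-02]
```

View pics/s10.png

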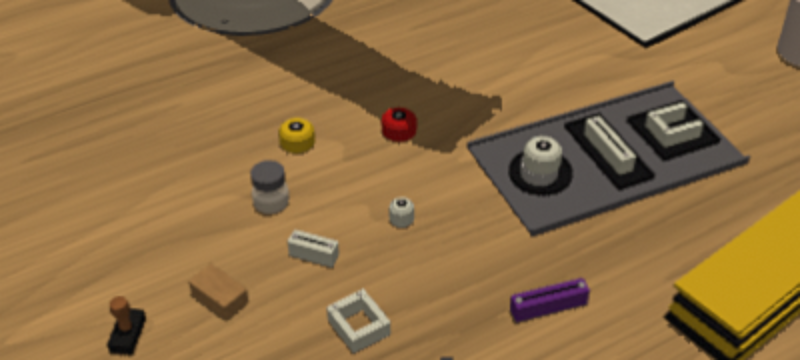

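The picture shows the whole kit packed: knob on ring at (541,160), bar at (610,143), clip at (673,123). The look-alikes stand where they were. I hand the job in.

```bash
python3 -c "
from workcell import bot
print(bot.job_done())"
```

```text
the job is handed in; nothing more can be done
None
```

The face-shield kit is packed and handed in at about 32 s of the 102 s allowed. The long bar is in the long pocket, the visor clip in the square pocket, and the spacer ring in the round pocket with the large knob on top. No verdict is reported.

**Last checks**
- **Long bar:** within about 3 mm of the centre of the long pocket and about 2° off its long axis.
- **Visor clip:** within about 2 mm of the centre of the square pocket.
- **Large knob:** about 1–3 mm from the ring's centre, compared with the ring's position measured before the knob went on.
- **Look-alikes:** in the last picture the short bar, small knob, closed loop, and the red, yellow and purple ones look unmoved. I judged this by eye and did not measure it.

**What failed or disagreed**
- **Ring position:** the final ring fit from the scene camera failed because the knob hides the ring. I rely on the earlier fits, which put the ring within about 4 mm of the pocket's centre.
- **Flatness:** I judged this from the pictures and the heights at release; I did not measure it separately.
- **Wrist limit:** early on I turned the last joint the wrong way to its limit, and the tool drifted and tilted in free air. I corrected it before reaching for any part, and nothing was touched.

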